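Move the loaded condiment caddy to the locking rail

ROBOT

A 6-joint arm with a two-finger parallel gripper is mounted at the origin on a cart in front of the work surface, level with it; the furniture and walls round the work are solid. World frame = base frame: x ahead of the robot, y to its left, z up, the work surface at z = 0. Lengths are in m, angles in rad, forces in N, time in s.
With the tool pointing down it reaches from about 0.3 to 0.775 m from the base axis. Payload 14.6 kg.
Tool frame: the origin (TCP) lies on the centre line of the jaws, within the pads' length; the fingertips stand 14 mm ahead of it and the grasp point (between the pads) lies 5 mm behind it; z points along the fingers, y is the line along which they close (so a half turn about z gives the same grasp; the last joint's range is limited). The gripper opens to 85 mm and grips with 20 to 120 N. Pads are 22 mm wide; open, the fingers measure 114 mm over their backs; the gripper's body (76 mm by 85 mm) begins 54 mm behind the grasp point. The pads swing forward as they close: fully open they stand 13 mm farther back than shut.
Start: joints at [-1.373, 0.3, 1.521, -0, 1.321, -0.067], TCP at [0.144, -0.531, 0.245] pointing down, gripper open.
Joint ranges: [-3.03, 3.03], [-0.79, 2.21], [0.23, 2.52], [-1.04, 4.18], [0, 3.07], [-2.55, 2.55]. Speed limits (rad/s): [2.22, 2.22, 2.57, 3.14, 3.14, 3.14].

INTERFACE

Orientations are given as a unit quaternion [x, y, z, w].
In Python, from station import * gives the robot as it stands.
- The arm moves only by the tool move_arm, never from a script. Its argument "series" is a list of rows, each an object of numbers: "rx", "ry", "rz": the turn, a rotation vector about the tool's x, y, z in units of 6 degrees (1.0 is 6 degrees); "tx", "ty", "tz": the shift along the tool's x, y, z in units of 25 mm (1.0 is 25 mm); "claw": the opening, from -1 (shut) to 1 (fully open). A call has 1 to 5 rows; each row shifts and turns the commanded pose from where the row before left it, along the tool's axes as they then stand; what a row does not reach is not made up. A row lasts 1/10 s, in which the tool goes at most 50 mm and 8.59 degrees, less where a joint would pass 70% of its speed; a pose out of reach is approached as far as the arm can. A call is refused whole if a number of a shift passes 1 or a number of a turn 1, either way. A call with a gripper value outside its range is refused whole. The fingers move at their own pace and stop on an object; "squeeze" is the grip in N (left out, the last holds). Time passes only in rows, so rows that do not move let the fingers close. It gives the time, the measured TCP pose, the force, the opening and the grip force at its end, in the units of the state.
- sense(): the state, without advancing time (a new reading comes with each control period).
- grab_frame(name): name is "scene" or "top" or "wrist"; returns (picture, depth): 420x560x3 uint8, blue, green, red; 420x560 float32, m along the optical axis (not along the pixel's ray), 0 where there is no reading.
- get_calibration(name): a dict with "intrinsics" (3x3 intrinsics, pixels), "R" (3x3) and "t" (3): a world point X has camera coordinates R X + t; the wrist camera has in their place "mount" (4x4, takes a point from camera to tool coordinates, whose origin is the TCP and whose axes are the flange's). Camera axes: x right, y down, z forward; pixel columns grow to the right and rows downward; lengths in m; the calibration is good to about 2 mm. The wrist camera is an equidistant fisheye: a pixel r from the principal point sees the ray r / f radians off the axis. A picture is of the moment at which its call begins: read the wrist's pose just before it. get_calibration takes no time and is no camera call.
- job_done(): hands the job in; it is judged then, once.
The state is a dict: "time_s": time; "joint_positions": joint angles; "dq": joint speeds; "joint_torque": joint torques, N m; "tool_pos": TCP position; "tcp_rot": TCP orientation; "ft_force": force on the tool from outside, world axes, zero at the start; "wrist_torque": the same for the moment, N m; "opening": finger opening in m; "gripper_force": force on a finger pad.
Only numpy, scipy, OpenCV 4.12 (cv2) and the standard library are available. Lean on these libraries where they do the work, as an engineer would, in place of code of your own. Each camera call takes 0.05 s, during which the arm holds its last target. There are 200 camera calls.

TASK

The white condiment caddy hangs on the plain stand with the drip tray. Lift it off by its wooden grip and hang it on the other stand, the one with the sprung keeper behind its rail, without setting it down on the way and keeping it level so that the salt shaker and the spice jar stay standing in it. Feel the hook onto the rail, press it gently home until the keeper has snapped back over it, then let go.

Things in the scene. Friction and masses are not known exactly. Their poses are not given: they have to be found in the camera images.
- caddy: White sheet-metal caddy, loaded about 0.45 kg: tray 100 (x) x 130 (y) mm, walls 50 mm high, 3 mm thick. Origin: centre of the tray's underside; z up, x from the tray's front to its hanger at the back, y along the hanger. The hanger plate (100 mm wide, rear face at x = 51.5 mm) rises from the back wall (foot bevelled) and bends to the rear into a hook like an upside-down U, 16 mm wide inside
- caddy_bridge (a point): Middle of the underside of the hook's bridge, which rests on a rail; on the caddy at x = 59.5, y = 0, z = 110 mm. The bridge is 4 mm thick and runs from x = 48.5 to 70.5 mm. Behind it hang two lips, |y| = 12 to 50 mm, inner face at x = 67.5 mm, lower ends at z = 87 mm, flared to the rear; the 24 mm gap between them is for the keeper
- caddy_grip (a point): Centre of the caddy's wooden grip bar, 14 mm thick (x), 96 mm long (y), 24 mm high (z), which stands above the hanger; on the caddy at x = 50, y = 0, z = 170 mm. The jars in the tray end at z = 108 mm. Free of the hook, the caddy lifts straight up
- salt_shaker: Salt shaker, 44 mm round and 90 mm high, standing loose in the caddy's tray; origin at the centre of its foot, z up
- spice_jar: Spice jar with a dark cap, 41 mm round and 105 mm high, standing loose in the tray beside the salt shaker; both topple if the caddy is jerked sideways with over about 3 m/s2; origin at the centre of its foot, z up
- drip_stand: Plain stand with a drip tray, fixed: uprights 15 mm round at y = +-88 mm, up to z = 171 mm; between them a 12 mm round rail along y, axis at x = 0, z = 150 mm, and an equal bar 74 mm lower, 2.5 mm further forward, on which the caddy's back leans. Origin on the table under the rail's middle; z up, x to the rear. The caddy hangs at its front (-x), heading as the stand
- lock_stand: The other stand, fixed, no tray: rail, lower bar and uprights as on the plain stand (uprights end 21 mm above the rail's axis), but telescopic: the rail's axis, at x = 0, is clamped anywhere from z = 152 to 192 mm. That height is not measured: feel it. Same origin and axes; the caddy hangs at its front (-x), heading as the stand. Over 35 N between caddy and stand counts as forced
- keeper (a joint): Swing (rad) of the steel keeper, 16 mm wide, behind the middle of the locking rail: 0 closed, grows to the rear, about 0.09 as the bridge passes. Its thumb tab ends 41 mm above the rail's axis, its ramp begins at 36 mm. The bridge's rear edge slides down the ramp; once it sits on the rail the nose springs over it, 1.5 mm above. Passing pushes the tool up with 8 to 17 N
- mug: Striped mug, 101 mm high, bystander; origin at the centre of its foot
- garlic: Garlic bulb, 53 mm, bystander; origin at its underside
- lemon: Lemon, 83 mm long, bystander; origin at its underside
Not all that is in view belongs to the job. What is shaped like the salt_shaker but green is not meant.

How it is judged:
On the way, in this order (a step that is already met when the one before it is completed fails the run):
1. the caddy is held by the fingers, clear of the plain stand (contact force between the fingers and caddy above 1 N and contact force between caddy and drip_stand below 0.1 N and distance of caddy from where it was at the start of the episode above 0.05 m), for 0.2 s.
2. held by the fingers, the caddy's hook pushes the keeper fully back (contact force between the fingers and caddy above 1 N and contact force between caddy and lock_stand above 0.5 N and value of joint keeper above 0.065 rad), for 0.05 s.
At the end, for the whole second after the job is handed in: The caddy hangs at rest on the locking stand's rail, level within 0.1 rad, its hook centred on the rail within 8 mm along it and 6 mm across it, its weight borne by that stand, the keeper closed over the hook (below 0.012 rad), and the salt shaker and spice jar stand upright (0.2 rad) in the tray (value of joint keeper below 0.012 rad and contact force between caddy and lock_stand above 1.5 N and contact force between caddy and drip_stand below 0.1 N and x of caddy_bridge in the frame of lock_stand between -0.006 and 0.006 m and y of caddy_bridge in the frame of lock_stand between -0.008 and 0.008 m and angle between caddy's own z axis and vertical below 0.1 rad and linear speed of caddy below 0.02 m/s and distance between each of salt_shaker, spice_jar and caddy below 0.075 m and angle between each of salt_shaker, spice_jar's own z axis and vertical below 0.2 rad); the robot touches nothing.
It fails at once if the caddy is set down (its underside below 25 mm; hanging it is never under 44 mm) (height (world z) of caddy below 0.025 m).
It fails at once if the caddy is tipped more than 0.2 rad (11 degrees) from level (angle between caddy's own z axis and vertical above 0.2 rad).
It fails at once if the caddy is forced onto the locking stand with more than 35 N (contact force between caddy and lock_stand above 35 N).
It fails at once if mug, garlic or lemon is pushed more than 30 mm (distance of any of mug, garlic, lemon from where it was at the start of the episode above 0.03 m).
It also fails if it takes over 64 s, if anything falls off the work surface, if the arm or the gripper's body presses on something with over 40 N, if the wrist force passes 120 N, or if a joint passes its speed limit or range.

## Working session

There is one attempt and no reset: what is moved stays moved. The work goes in short steps, Python scripts to look and compute and a tool call to move; the robot and the scene stay as the last step left them, time stands still between calls to the robot, and variables do not carry over. Pictures are saved under pics/ and viewed, at most 10 in all, crops included, and the job is handed in when it is done.

Besides the shell and the picture viewer there is one more tool, called after "Emit:" as name(argument=value, ...), one argument or row to a line, values as JSON. move_arm: Moves the arm, as the interface text tells. Its arguments: {"type":"object","properties":{"series":{"type":"array"},"squeeze":{"type":"number"}},"required":["series"]}

```bash
mkdir -p pics; ls; python3 - <<'E'
from station import *
import cv2,numpy as np
s=sense();print(s)
for n in("scene","top"):
    p,d=grab_frame(n);cv2.imwrite(f"pics/{n}0.png",p);np.save(f"pics/{n}0.npy",d)
    c=get_calibration(n);print(n,c)
print(get_calibration("wrist"))
E
```

```text
pics
{'time_s': 0.0, 'joint_positions': array([-1.37258783e+00,  3.00489489e-01,  1.52159253e+00, -3.18689150e-05,
        1.32072331e+00, -6.66043895e-02]), 'dq': array([ 0.00072705,  0.00066099,  0.00075683,  0.00022027,  0.00027478,
       -0.00237383]), 'joint_torque': array([-4.72796146e-04, -5.43498766e+01, -3.61798167e+01, -4.98202371e-05,
        4.05806699e-03,  2.15424734e-06]), 'tool_pos': array([ 0.14389395, -0.53060818,  0.24470638]), 'tcp_rot': array([ 9.91246362e-01,  1.32023794e-01, -5.52725336e-05, -6.04011231e-04]), 'ft_force': array([-1.07994701, -0.72634319,  0.10364322]), 'wrist_torque': array([-0.03911262,  0.01799495,  0.04752583]), 'gripper_force': 0.0, 'opening': 0.0856504500529955}
scene {'intrinsics': array([[398.35690584,   0.        , 282.38792401],
       [  0.        , 398.35690584, 217.09322157],
       [  0.        ,   0.        ,   1.        ]]), 'R': array([[-0.84298382, -0.53784959,  0.00980322],
       [-0.32280097,  0.49118726, -0.80903313],
       [ 0.43032292, -0.68516633, -0.58768128]]), 't': array([0.44068241, 0.33842283, 0.7406729 ])}
top {'
[... 192 characters left out ...]
, -0.99961142, -0.00638584],
       [-0.99099521,  0.02773661, -0.13099306],
       [ 0.13111928,  0.00277401, -0.99136272]]), 't': array([-0.0537561 ,  0.58617957,  1.20166534])}
{'intrinsics': array([[325.1922621 ,   0.        , 286.32686889],
       [  0.        , 325.1922621 , 210.64034741],
       [  0.        ,   0.        ,   1.        ]]), 'mount': array([[-1.01356728e-03, -9.66112171e-01, -2.58120604e-01,
         6.47613488e-02],
       [ 9.99999320e-01, -8.30495998e-04, -8.18277585e-04,
        -1.23806175e-03],
       [ 5.76179805e-04, -2.58121258e-01,  9.66112356e-01,
        -1.28974691e-01],
       [ 0.00000000e+00,  0.00000000e+00,  0.00000000e+00,
         1.00000000e+00]])}
```

View pics/scene0.png

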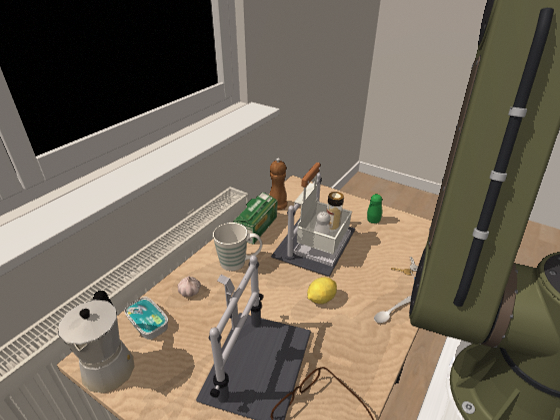

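View pics/top0.png

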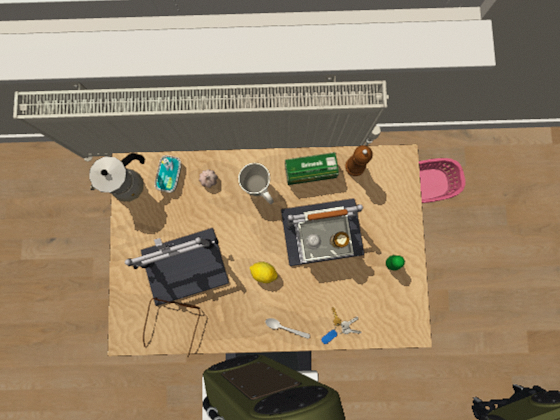

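The scene view shows the loaded caddy at about (320,225), the grip at (312,175), and the empty lock stand at (245,320) with its keeper at (228,290). In the top view the grip is at (330,213), the drip stand rail at (325,212) and the lock rail runs from (133,262) to (213,238). Next I'll measure these with depth.

```bash
cat > h.py <<'E'
import numpy as np,cv2
from station import *
def cloud(n,d,cal=None):
    c=cal or get_calibration(n);K=c["intrinsics"];v,u=np.mgrid[:420,:560]
    P=np.stack([(u-K[0,2])/K[0,0]*d,(v-K[1,2])/K[1,1]*d,d],-1)
    return (P-c["t"])@c["R"]
def line(Q):
    m=np.median(Q,0);[vx,vy,x,y]=cv2.fitLine(Q[:,:2].astype(np.float32),cv2.DIST_HUBER,0,.001,.001).ravel()
    s=(Q[:,:2]-[x,y])@[vx,vy];a,b=np.percentile(s,[0.5,99.5]);mid=np.array([x,y])+np.array([vx,vy])*(a+b)/2
    return dict(mid=mid.round(4),len=round(b-a,4),ang=round(float(np.degrees(np.arctan2(vy,vx))),2),z=np.percentile(Q[:,2],[2,50,98]).round(4),n=len(Q))
E
python3 - <<'E'
from h import *
for n in("top","scene"):
    p=cv2.imread(f"pics/{n}0.png");d=np.load(f"pics/{n}0.npy");W=cloud(n,d);ok=d>0
    hsv=cv2.cvtColor(p,cv2.COLOR_BGR2HSV)
    W0=W[ok];t=W0[(abs(W0[:,2])<.02)];print(n,"table z",np.median(t[:,2]))
    brown=(hsv[...,0]<14)&(hsv[...,1]>110)&ok&(W[...,2]>.17)&(W[...,2]<.29)&(W[...,1]<0)&(W[...,0]<.75)
    _,l,st,_=cv2.connectedComponentsWithStats(brown.astype(np.uint8))
    for i in range(1,len(st)):
        if st[i,4]>40: print("brown",st[i],line(W[l==i]))
    for nm,x0,x1,y0,y1 in(("lock",.3,.65,.1,.45),("drip",.3,.65,-.25,.05)):
        m=ok&(W[...,0]>x0)&(W[...,0]<x1)&(W[...,1]>y0)&(W[...,1]<y1)&(W[...,2]>.13)&(W[...,2]<.26)
        Q=W[m];print(nm,line(Q),"hist",np.histogram(Q[:,2],np.arange(.13,.265,.01))[0])
        # by upright tops
        if nm=="lock": np.save(f"pics/{n}_lock.npy",Q)
        bigv=cv2.resize((p[:, :]),None,fx=1,fy=1)
c=cv2.imread("pics/top0.png")[215:315,110:250];c=cv2.resize(c,None,fx=4,fy=4,interpolation=cv2.INTER_CUBIC)
e=cv2.imread("pics/scene0.png")[245:405,190:320];e=cv2.resize(e,None,fx=2.5,fy=2.5,interpolation=cv2.INTER_CUBIC)
H=np.zeros((600,800,3),np.uint8);c=cv2.resize(c,(470,336));H[:336,:470]=c;H[:400,475:800]=e
cv2.imwrite("pics/crop1.png",H)
E
```

```text
top table z 0.001372588828380397
brown [308 209  40  11 223] {'mid': array([ 0.5576, -0.1822]), 'len': np.float64(0.0924), 'ang': -82.98, 'z': array([0.214 , 0.2279, 0.2321]), 'n': 223}
lock {'mid': array([0.4832, 0.2291]), 'len': np.float64(0.2224), 'ang': -75.26, 'z': array([0.1415, 0.1902, 0.2255]), 'n': 618} hist [ 11  30  50   9  10 187 193  61  21  46   0   0   0]
drip {'mid': array([ 0.5426, -0.1709]), 'len': np.float64(0.1618), 'ang': 65.7, 'z': array([0.1316, 0.1577, 0.2311]), 'n': 845} hist [136  36 303 105   7   0   0   2  15 198  43   0   0]
scene table z -0.00014485395246698044
brown [301 163  20  24 190] {'mid': array([ 0.5533, -0.1786]), 'len': np.float64(0.0943), 'ang': -85.42, 'z': array([0.2101, 0.2252, 0.2284]), 'n': 190}
lock {'mid': array([0.5444, 0.2916]), 'len': np.float64(0.3067), 'ang': 50.19, 'z': array([0.132 , 0.1858, 0.2219]), 'n': 1663} hist [175 276 119  64  72 571 154 121  54  57   0   0   0]
drip {'mid': array([ 0.5513, -0.1643]), 'len': np.float64(0.1565), 'ang': 83.46, 'z': array([0.1314, 0.1558, 0.2276]), 'n': 976} hist [172 141 318  75  20  17   9  24  64 136   0   0   0]
```

View pics/crop1.png

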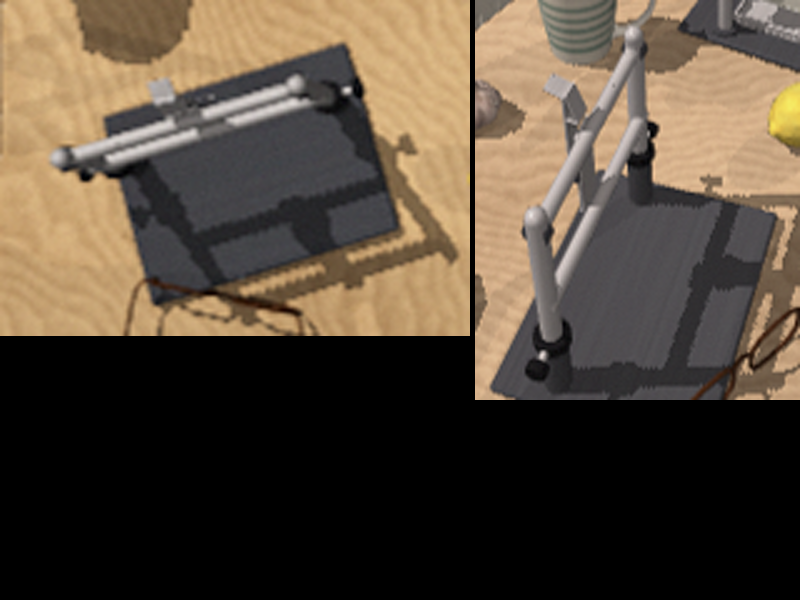

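The crops give the upright tops and the keeper tab in both views. I'll triangulate them.

```bash
cat >> h.py <<'E'
def tri(a,b):
    Ms=[]
    for n in("top","scene"):
        c=get_calibration(n);Ms.append(c["intrinsics"]@np.c_[c["R"],c["t"]])
    X=cv2.triangulatePoints(Ms[0],Ms[1],np.array(a,float).reshape(2,1),np.array(b,float).reshape(2,1)).ravel();return X[:3]/X[3]
E
python3 - <<'E'
from h import *
L=tri((128.5,261.8),(214.8,331));R=tri((198.5,240),(253.2,260.2));k=tri((158,241.8),(223.2,279))
# top points of upright from clouds
print("L",L,"R",R,"keeper",k,"mid",(L+R)/2,np.linalg.norm(L-R),np.degrees(np.arctan2(*(L-R)[[1,0]]))-90)
for n in("top","scene"):
    Q=np.load(f"pics/{n}_lock.npy")
    u=(L-R)[:2]/np.linalg.norm((L-R)[:2]);v=np.array([u[1],-u[0]]);m=((L+R)/2)[:2]
    D=Q[:,:2]-m;s=D@u;x=D@v
    r=(abs(s)<.075)&(abs(x)<.02)&(Q[:,2]>.165);print(n,"rail",line(Q[r]),"x",np.median(x[r]),"rail top z bins",[np.round(np.percentile(Q[r&(abs(s-c)<.012),2],90),4) for c in(-.06,-.03,.03,.06)])
    a=(abs(s)<.03)&(x>.005);print(" keeper",Q[a][:,2].max() if a.any() else None,s[a].mean(),x[a].min() if a.any() else 0,x[a].max())
    for sg in(1,-1):
        e=(abs(s*sg-.088)<.012)&(abs(x)<.015);print(" post",sg,Q[e,2].max(),np.median(s[e&(Q[:,2]>Q[e,2].max()-.008)]),np.median(x[e&(Q[:,2]>Q[e,2].max()-.008)]))
E
```

```text
L [0.46001883 0.29721828 0.19615875] R [0.50822205 0.12920824 0.1925972 ] keeper [0.50435278 0.21982179 0.22034133] mid [0.48412044 0.21321326 0.19437798] 0.17482450913231146 16.008545405374264
top rail {'mid': array([0.4855, 0.213 ]), 'len': np.float64(0.1467), 'ang': -73.58, 'z': array([0.1838, 0.1905, 0.222 ]), 'n': 368} x 0.0011193006345227088 rail top z bins [np.float64(0.1928), np.float64(0.1926), np.float64(0.1927), np.float64(0.1926)]
 keeper 0.22781011124727238 -0.003118663464813014 0.005006106844559655 0.03003751081500377
 post 1 0.20935304851462036 0.08703185550575024 -0.0003180724343802659
 post -1 0.20726412798199798 -0.0898047785911336 0.00041551138888299766
scene rail {'mid': array([0.4846, 0.2133]), 'len': np.float64(0.1471), 'ang': -75.62, 'z': array([0.1745, 0.189 , 0.22  ]), 'n': 678} x 0.00016229565386609383 rail top z bins [np.float64(0.1901), np.float64(0.1899), np.float64(0.1899), np.float64(0.19)]
 keeper 0.2257155499648198 0.0052874628161008064 0.005028565341130182 0.02897868413974512
 post 1 0.20638104650807115 0.092450793504318 -0.001370274835797134
 post -1 0.20463766355572524 -0.08253247511596687 -0.0023479465310861083
```

Emit:
move_arm(
  series=[
    {"rz":-0.5,"tz":-0.4,"claw":1},
    {"rz":-1,"tz":-0.4},
    {"rz":-1,"tz":-0.4},
    {"rz":-1,"tz":-0.4},
    {"rz":-1,"tz":-0.4},
  ],
)

```text
$.series[0]: bad value
```

Emit:
move_arm(
  series=[
    {"rz":-1,"tz":-0.4},
    {"rz":-1,"tz":-0.4},
    {"rz":-1,"tz":-0.4},
    {"rz":-1,"tz":-0.4},
    {"rz":-1},
  ],
)

```text
$.series[0]: bad value
```

Emit:
move_arm(
  series=[
    {"rz":-1},
    {"rz":-1},
    {"rz":-1},
    {"rz":-1},
    {},
  ],
)

```text
$.series[0]: bad value
```

Emit:
move_arm(
  series=[
    {"rx":0,"ry":0,"rz":-0.5,"tx":0,"ty":0,"tz":-0.4,"claw":1},
  ],
)

```text
time_s: 0.2
tool_pos: [0.1438, -0.5303, 0.2539]
tcp_rot: [0.987, 0.158, -0.0, -0.001]
ft_force: [-0.5, 1.2, -0.3]
opening: 0.0854
gripper_force: 0.0
```

Emit:
move_arm(
  series=[
    {"rx":0,"ry":0,"rz":-1,"tx":0,"ty":0,"tz":-0.6,"claw":1},
    {"rx":0,"ry":0,"rz":-1,"tx":0,"ty":0,"tz":-0.6,"claw":1},
    {"rx":0,"ry":0,"rz":-1,"tx":0,"ty":0,"tz":-0.6,"claw":1},
    {"rx":0,"ry":0,"rz":-1,"tx":0,"ty":0,"tz":-0.6,"claw":1},
    {"rx":0,"ry":0,"rz":-1,"tx":0,"ty":0,"tz":-0.6,"claw":1},
  ],
)

```text
time_s: 0.7
tool_pos: [0.1439, -0.5307, 0.3305]
tcp_rot: [0.912, 0.41, 0.0, -0.0]
ft_force: [0.1, 0.6, -0.1]
opening: 0.0854
gripper_force: 0.0
```

Emit:
move_arm(
  series=[
    {"rx":0,"ry":0,"rz":-1,"tx":0,"ty":0,"tz":0,"claw":1},
    {"rx":0,"ry":0,"rz":-1,"tx":0,"ty":0,"tz":0,"claw":1},
    {"rx":0,"ry":0,"rz":-1,"tx":0,"ty":0,"tz":0,"claw":1},
    {"rx":0,"ry":0,"rz":-1,"tx":0,"ty":0,"tz":0,"claw":1},
    {"rx":0,"ry":0,"rz":-1,"tx":0,"ty":0,"tz":0,"claw":1},
  ],
)

```text
time_s: 1.2
tool_pos: [0.1439, -0.5307, 0.3299]
tcp_rot: [0.775, 0.632, 0.0, -0.0]
ft_force: [0.8, -0.6, -0.1]
opening: 0.0854
gripper_force: 0.0
```

Emit:
move_arm(
  series=[
    {"rx":0,"ry":0,"rz":-1,"tx":0,"ty":0,"tz":0,"claw":1},
    {"rx":0,"ry":0,"rz":-1,"tx":0,"ty":0,"tz":0,"claw":1},
    {"rx":0,"ry":0,"rz":-1,"tx":0,"ty":0,"tz":0,"claw":1},
    {"rx":0,"ry":0,"rz":0,"tx":0,"ty":0,"tz":0,"claw":1},
  ],
)

```text
time_s: 1.6
tool_pos: [0.1439, -0.5307, 0.33]
tcp_rot: [0.667, 0.745, 0.0, -0.0]
ft_force: [-0.2, -0.5, -0.2]
opening: 0.0855
gripper_force: 0.0
```

Emit:
move_arm(
  series=[
    {"rx":0,"ry":0,"rz":0,"tx":0.68,"ty":1,"tz":0,"claw":1},
    {"rx":0,"ry":0,"rz":0,"tx":0.68,"ty":1,"tz":0,"claw":1},
    {"rx":0,"ry":0,"rz":0,"tx":0.68,"ty":1,"tz":0,"claw":1},
    {"rx":0,"ry":0,"rz":0,"tx":0.68,"ty":1,"tz":0,"claw":1},
    {"rx":0,"ry":0,"rz":0,"tx":0.68,"ty":1,"tz":0,"claw":1},
  ],
)

```text
time_s: 2.1
tool_pos: [0.2598, -0.432, 0.3302]
tcp_rot: [0.669, 0.743, 0.0, -0.0]
ft_force: [0.6, -0.8, 0.2]
opening: 0.0854
gripper_force: 0.0
```

Emit:
move_arm(
  series=[
    {"rx":0,"ry":0,"rz":0,"tx":0.68,"ty":1,"tz":0,"claw":1},
    {"rx":0,"ry":0,"rz":0,"tx":0.68,"ty":1,"tz":0,"claw":1},
    {"rx":0,"ry":0,"rz":0,"tx":0.68,"ty":1,"tz":0,"claw":1},
    {"rx":0,"ry":0,"rz":0,"tx":0.68,"ty":1,"tz":0,"claw":1},
    {"rx":0,"ry":0,"rz":0,"tx":0.68,"ty":1,"tz":0,"claw":1},
  ],
)

```text
time_s: 2.6
tool_pos: [0.375, -0.334, 0.3302]
tcp_rot: [0.669, 0.743, 0.0, -0.0]
ft_force: [-0.3, -1.1, 0.1]
opening: 0.0858
gripper_force: 0.0
```

Emit:
move_arm(
  series=[
    {"rx":0,"ry":0,"rz":0,"tx":0.68,"ty":1,"tz":0,"claw":1},
    {"rx":0,"ry":0,"rz":0,"tx":0.68,"ty":1,"tz":0,"claw":1},
    {"rx":0,"ry":0,"rz":0,"tx":0.68,"ty":1,"tz":0,"claw":1},
    {"rx":0,"ry":0,"rz":0,"tx":0.68,"ty":1,"tz":0,"claw":1},
    {"rx":0,"ry":0,"rz":0,"tx":0.68,"ty":1,"tz":0,"claw":1},
  ],
)

```text
time_s: 3.1
tool_pos: [0.4902, -0.236, 0.3301]
tcp_rot: [0.669, 0.743, -0.0, -0.0]
ft_force: [0.4, 0.3, 0.3]
opening: 0.0853
gripper_force: 0.0
```

Emit:
move_arm(
  series=[
    {"rx":0,"ry":0,"rz":0,"tx":0.68,"ty":1,"tz":0,"claw":1},
    {"rx":0,"ry":0,"rz":0,"tx":0.68,"ty":1,"tz":0,"claw":1},
    {"rx":0,"ry":0,"rz":0,"tx":0.6,"ty":0.9,"tz":0,"claw":1},
    {"rx":0,"ry":0,"rz":0,"tx":0,"ty":0,"tz":0,"claw":1},
    {"rx":0,"ry":0,"rz":0,"tx":0,"ty":0,"tz":0,"claw":1},
  ],
)

```text
time_s: 3.6
tool_pos: [0.5562, -0.1803, 0.3298]
tcp_rot: [0.669, 0.744, -0.0, -0.0]
ft_force: [-1.0, -0.3, -0.0]
opening: 0.0853
gripper_force: 0.0
```

```bash
cat >> h.py <<'E'
from scipy.spatial.transform import Rotation as Rr
def wcloud(s,d):
    c=get_calibration("wrist");K=c["intrinsics"];v,u=np.mgrid[:420,:560]
    a=(u-K[0,2])/K[0,0];b=(v-K[1,2])/K[1,1];r=np.hypot(a,b)+1e-9
    k=np.tan(r)/r;C=np.stack([a*k*d,b*k*d,d],-1)
    T=C@c["mount"][:3,:3].T+c["mount"][:3,3]
    return T@Rr.from_quat(s["tcp_rot"]).as_matrix().T+s["tool_pos"]
E
python3 - <<'E'
from h import *
s=sense();p,d=grab_frame("wrist");cv2.imwrite("pics/w1.png",p);np.save("pics/w1.npy",d);print(s["tool_pos"],s["tcp_rot"],s["time_s"])
W=wcloud(s,d);ok=(d>0);hsv=cv2.cvtColor(p,cv2.COLOR_BGR2HSV)
br=(hsv[...,0]<14)&(hsv[...,1]>110)&ok&(W[...,2]>.19)&(W[...,2]<.25)
_,l,st,_=cv2.connectedComponentsWithStats(br.astype(np.uint8))
for i in range(1,len(st)):
    if st[i,4]>100:
        Q=W[l==i];print(st[i],line(Q));t=Q[Q[:,2]>np.percentile(Q[:,2],98)-.006];print("top face",line(t))
E
```

```text
[ 0.55617476 -0.18028151  0.3298288 ] [ 6.68548094e-01  7.43668788e-01 -2.17674515e-04 -3.63671358e-04] 3.6
[ 279  151   19  123 2153] {'mid': array([ 0.5568, -0.1792]), 'len': np.float64(0.0931), 'ang': -83.08, 'z': array([0.2245, 0.2276, 0.2292]), 'n': 2153}
top face {'mid': array([ 0.5569, -0.1794]), 'len': np.float64(0.0927), 'ang': -83.05, 'z': array([0.2248, 0.2276, 0.2292]), 'n': 2138}
```

View pics/w1.png

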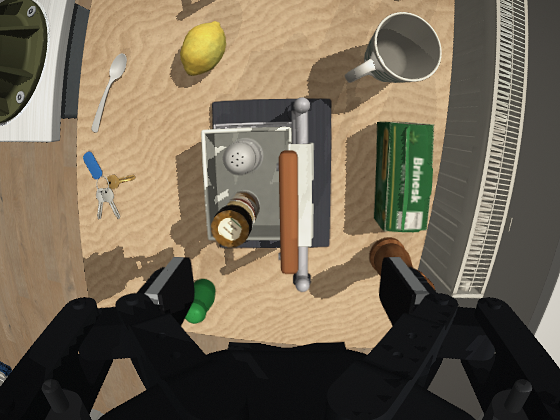

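```bash
python3 - <<'E'
from h import *
s=dict(tool_pos=np.array([0.55617476,-0.18028151,0.3298288]),tcp_rot=[ 6.68548094e-01,7.43668788e-01,-2.17674515e-04,-3.63671358e-04])
W=wcloud(s,np.load("pics/w1.npy"))
for nm,(v0,v1,u0,u1) in dict(mill=(235,285,370,400),box=(120,235,375,435),mug=(10,85,340,440)).items():
    Q=W[v0:v1,u0:u1].reshape(-1,3);t=Q[(Q[:,2]>.05)&(Q[:,2]<.26)];print(nm,np.percentile(t,1,0).round(3),np.percentile(t,99,0).round(3))
# yaw of hang rail: drip posts
E
```

```text
mill [ 0.699 -0.298  0.05 ] [ 0.724 -0.264  0.061]
box [ 0.676 -0.228  0.052] [ 0.747 -0.088  0.085]
mug [ 0.615 -0.047  0.051] [0.716 0.039 0.102]
```

Emit:
move_arm(
  series=[
    {"rx":0,"ry":0,"rz":-0.15,"tx":0.04,"ty":0.03,"tz":0.5,"claw":1},
    {"rx":0,"ry":0,"rz":0,"tx":0,"ty":0,"tz":0.5,"claw":1},
    {"rx":0,"ry":0,"rz":0,"tx":0,"ty":0,"tz":0.5,"claw":1},
  ],
)

```text
time_s: 3.95
tool_pos: [0.5563, -0.1797, 0.2912]
tcp_rot: [0.662, 0.749, -0.0, -0.0]
ft_force: [0.1, 0.0, 0.3]
opening: 0.0856
gripper_force: 0.0
```

Emit:
move_arm(
  series=[
    {"rx":0,"ry":0,"rz":0,"tx":0.02,"ty":0.02,"tz":0.8,"claw":1},
    {"rx":0,"ry":0,"rz":0,"tx":0,"ty":0,"tz":0.8,"claw":1},
    {"rx":0,"ry":0,"rz":0,"tx":0,"ty":0,"tz":0.8,"claw":1},
    {"rx":0,"ry":0,"rz":0,"tx":0,"ty":0,"tz":0.6,"claw":1},
    {"rx":0,"ry":0,"rz":0,"tx":0,"ty":0,"tz":0,"claw":1},
  ],
)

```text
time_s: 4.45
tool_pos: [0.5561, -0.1787, 0.2148]
tcp_rot: [0.662, 0.749, -0.001, -0.002]
ft_force: [-0.5, -0.0, -0.2]
opening: 0.0852
gripper_force: 0.0
```

Emit:
move_arm(
  series=[
    {"rx":0,"ry":0,"rz":0,"tx":0,"ty":0,"tz":0,"claw":-0.5},
    {"rx":0,"ry":0,"rz":0,"tx":0,"ty":0,"tz":0,"claw":-0.5},
    {"rx":0,"ry":0,"rz":0,"tx":0,"ty":0,"tz":0,"claw":-0.5},
    {"rx":0,"ry":0,"rz":0,"tx":0,"ty":0,"tz":0,"claw":-0.5},
    {"rx":0,"ry":0,"rz":0,"tx":0,"ty":0,"tz":0,"claw":-0.5},
  ],
  squeeze=40,
)

```text
time_s: 4.95
tool_pos: [0.5573, -0.1788, 0.2181]
tcp_rot: [0.662, 0.749, 0.0, 0.0]
ft_force: [0.6, -0.7, 0.1]
opening: 0.0216
gripper_force: 0.0
```

Emit:
move_arm(
  series=[
    {"rx":0,"ry":0,"rz":0,"tx":0,"ty":0,"tz":0.16,"claw":-0.5},
    {"rx":0,"ry":0,"rz":0,"tx":0,"ty":0,"tz":0,"claw":-0.6},
    {"rx":0,"ry":0,"rz":0,"tx":0,"ty":0,"tz":0,"claw":-0.7},
    {"rx":0,"ry":0,"rz":0,"tx":0,"ty":0,"tz":0,"claw":-1},
    {"rx":0,"ry":0,"rz":0,"tx":0,"ty":0,"tz":0,"claw":-1},
  ],
  squeeze=80,
)

```text
time_s: 5.45
tool_pos: [0.5576, -0.1787, 0.2135]
tcp_rot: [0.662, 0.749, 0.0, 0.0]
ft_force: [4.7, 0.6, -3.8]
opening: 0.0126
gripper_force: 77.9
```

Emit:
move_arm(
  series=[
    {"rx":0,"ry":0,"rz":0,"tx":0,"ty":0,"tz":0,"claw":-1},
    {"rx":0,"ry":0,"rz":0,"tx":0,"ty":0,"tz":0,"claw":-1},
    {"rx":0,"ry":0,"rz":0,"tx":0,"ty":0,"tz":0,"claw":-1},
  ],
)

```text
time_s: 5.75
tool_pos: [0.5576, -0.1787, 0.2136]
tcp_rot: [0.662, 0.749, 0.0, 0.0]
ft_force: [6.0, 0.2, -4.4]
opening: 0.0126
gripper_force: 77.9
```

Emit:
move_arm(
  series=[
    {"rx":0,"ry":0,"rz":0,"tx":0,"ty":0.02,"tz":-0.1,"claw":-1},
    {"rx":0,"ry":0,"rz":0,"tx":0,"ty":0.01,"tz":-0.2,"claw":-1},
    {"rx":0,"ry":0,"rz":0,"tx":0,"ty":0,"tz":-0.2,"claw":-1},
    {"rx":0,"ry":0,"rz":0,"tx":0,"ty":0,"tz":-0.2,"claw":-1},
    {"rx":0,"ry":0,"rz":0,"tx":0,"ty":0,"tz":-0.2,"claw":-1},
  ],
)

```text
time_s: 6.25
tool_pos: [0.5578, -0.1788, 0.2368]
tcp_rot: [0.662, 0.749, -0.0, -0.0]
ft_force: [-0.5, -0.6, -4.1]
opening: 0.0127
gripper_force: 78.9
```

```bash
cat >> h.py <<'E'
def look(n,f):
    p,d=grab_frame(n);cv2.imwrite(f"pics/{f}.png",p);np.save(f"pics/{f}.npy",d);return p,d
E
python3 - <<'E'
from h import *
s=sense();print({k:np.round(s[k],3) for k in("tool_pos","tcp_rot","ft_force","wrist_torque","opening","gripper_force")})
E
```

```text
{'tool_pos': array([ 0.558, -0.179,  0.237]), 'tcp_rot': array([ 0.662,  0.749, -0.   , -0.   ]), 'ft_force': array([-0.521, -0.575, -4.112]), 'wrist_torque': array([ 0.067, -0.191,  0.   ]), 'opening': np.float64(0.013), 'gripper_force': np.float64(78.888)}
```

Emit:
move_arm(
  series=[
    {"rx":0,"ry":0,"rz":0,"tx":0,"ty":0,"tz":-0.3,"claw":-1},
    {"rx":0,"ry":0,"rz":0,"tx":0,"ty":0,"tz":-0.5,"claw":-1},
    {"rx":0,"ry":0,"rz":0,"tx":0,"ty":0,"tz":-0.6,"claw":-1},
    {"rx":0,"ry":0,"rz":0,"tx":0,"ty":0,"tz":-0.6,"claw":-1},
    {"rx":0,"ry":0,"rz":0,"tx":0,"ty":0,"tz":-0.6,"claw":-1},
  ],
)

```text
time_s: 6.75
tool_pos: [0.5579, -0.1788, 0.3029]
tcp_rot: [0.662, 0.749, 0.0, 0.0]
ft_force: [0.5, -0.1, -5.3]
opening: 0.0128
gripper_force: 78.9
```

Emit:
move_arm(
  series=[
    {"rx":0,"ry":0,"rz":0,"tx":0,"ty":0,"tz":-0.6,"claw":-1},
    {"rx":0,"ry":0,"rz":0,"tx":0,"ty":0,"tz":-0.6,"claw":-1},
    {"rx":0,"ry":0,"rz":0,"tx":0,"ty":0,"tz":-0.5,"claw":-1},
    {"rx":0,"ry":0,"rz":0,"tx":0,"ty":0,"tz":-0.2,"claw":-1},
    {"rx":0,"ry":0,"rz":0,"tx":0,"ty":0,"tz":0,"claw":-1},
  ],
)

```text
time_s: 7.25
tool_pos: [0.558, -0.1788, 0.3495]
tcp_rot: [0.662, 0.749, 0.0, 0.0]
ft_force: [0.6, -0.7, -4.9]
opening: 0.0123
gripper_force: 78.9
```

```bash
python3 - <<'E'
from h import *
s=sense();print(s["tool_pos"],s["tcp_rot"]);p,d=look("wrist","w2");look("scene","s2")
W=wcloud(s,d);ok=(d>0);hsv=cv2.cvtColor(p,cv2.COLOR_BGR2HSV)
br=(hsv[...,0]<14)&(hsv[...,1]>110)&ok&(W[...,2]>.3)
_,l,st,_=cv2.connectedComponentsWithStats(br.astype(np.uint8))
for i in range(1,len(st)):
    if st[i,4]>100: print(st[i],line(W[l==i]))
E
```

```text
[ 0.55803288 -0.17879408  0.34947785] [6.62157238e-01 7.49364757e-01 1.53259732e-04 4.79092434e-04]
[ 268  174   37  174 5716] {'mid': array([ 0.5562, -0.1686]), 'len': np.float64(0.0724), 'ang': -83.1, 'z': array([0.3564, 0.3635, 0.365 ]), 'n': 5716}
```

View pics/w2.png

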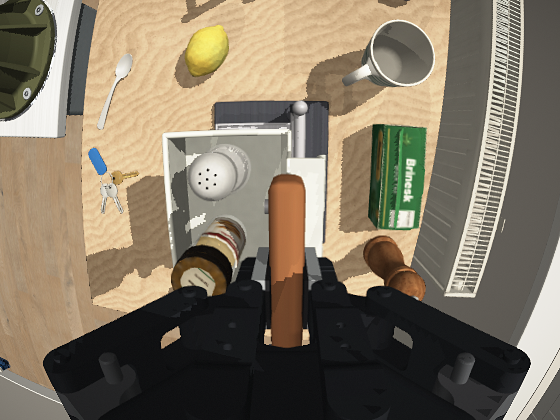

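Emit:
move_arm(
  series=[
    {"rx":0,"ry":0,"rz":0,"tx":0.2,"ty":-0.08,"tz":0,"claw":-1},
    {"rx":0,"ry":0,"rz":0,"tx":0.4,"ty":-0.16,"tz":0,"claw":-1},
    {"rx":0,"ry":0,"rz":0,"tx":0.6,"ty":-0.24,"tz":0,"claw":-1},
    {"rx":0,"ry":0,"rz":0,"tx":0.8,"ty":-0.32,"tz":0,"claw":-1},
    {"rx":0,"ry":0,"rz":0,"tx":0.8,"ty":-0.32,"tz":0,"claw":-1},
  ],
)

```text
time_s: 7.85
tool_pos: [0.5207, -0.1115, 0.3485]
tcp_rot: [0.662, 0.749, -0.0, -0.0]
ft_force: [-0.3, 0.5, -5.3]
opening: 0.0123
gripper_force: 78.9
```

Emit:
move_arm(
  series=[
    {"rx":0,"ry":0,"rz":0,"tx":0.8,"ty":-0.32,"tz":0,"claw":-1},
    {"rx":0,"ry":0,"rz":0,"tx":0.8,"ty":-0.32,"tz":0,"claw":-1},
    {"rx":0,"ry":0,"rz":0,"tx":0.8,"ty":-0.32,"tz":0,"claw":-1},
    {"rx":0,"ry":0,"rz":0,"tx":0.8,"ty":-0.32,"tz":0,"claw":-1},
    {"rx":0,"ry":0,"rz":0,"tx":0.8,"ty":-0.32,"tz":0,"claw":-1},
  ],
)

```text
time_s: 8.35
tool_pos: [0.4684, -0.0172, 0.3487]
tcp_rot: [0.662, 0.749, 0.0, -0.0]
ft_force: [0.2, 0.4, -4.4]
opening: 0.0126
gripper_force: 78.9
```

Emit:
move_arm(
  series=[
    {"rx":0,"ry":0,"rz":0,"tx":0.8,"ty":-0.32,"tz":0,"claw":-1},
    {"rx":0,"ry":0,"rz":0,"tx":0.8,"ty":-0.32,"tz":0,"claw":-1},
    {"rx":0,"ry":0,"rz":0,"tx":0.8,"ty":-0.32,"tz":0,"claw":-1},
    {"rx":0,"ry":0,"rz":0,"tx":0.8,"ty":-0.32,"tz":0,"claw":-1},
    {"rx":0,"ry":0,"rz":0,"tx":0.8,"ty":-0.32,"tz":0,"claw":-1},
  ],
)

```text
time_s: 8.85
tool_pos: [0.4163, 0.077, 0.3487]
tcp_rot: [0.662, 0.749, 0.0, 0.0]
ft_force: [-0.1, 0.2, -4.9]
opening: 0.0129
gripper_force: 78.9
```

Emit:
move_arm(
  series=[
    {"rx":0,"ry":0,"rz":0,"tx":0.8,"ty":-0.32,"tz":0,"claw":-1},
    {"rx":0,"ry":0,"rz":0,"tx":0.8,"ty":-0.32,"tz":0,"claw":-1},
    {"rx":0,"ry":0,"rz":0,"tx":0.8,"ty":-0.32,"tz":0,"claw":-1},
    {"rx":0,"ry":0,"rz":0,"tx":0.8,"ty":-0.32,"tz":0,"claw":-1},
    {"rx":0,"ry":0,"rz":0,"tx":0.6,"ty":-0.24,"tz":0,"claw":-1},
  ],
)

```text
time_s: 9.35
tool_pos: [0.3667, 0.1666, 0.3487]
tcp_rot: [0.662, 0.75, 0.0, 0.0]
ft_force: [0.2, -0.4, -3.6]
opening: 0.0125
gripper_force: 78.9
```

Emit:
move_arm(
  series=[
    {"rx":0,"ry":0,"rz":0,"tx":0.4,"ty":-0.16,"tz":0,"claw":-1},
    {"rx":0,"ry":0,"rz":-0.15,"tx":0.2,"ty":-0.08,"tz":0,"claw":-1},
    {"rx":0,"ry":0,"rz":-0.25,"tx":0,"ty":0,"tz":0,"claw":-1},
    {"rx":0,"ry":0,"rz":-0.25,"tx":0,"ty":0,"tz":0,"claw":-1},
    {"rx":0,"ry":0,"rz":-0.25,"tx":0,"ty":0,"tz":0,"claw":-1},
  ],
)

```text
time_s: 9.85
tool_pos: [0.3606, 0.1792, 0.3487]
tcp_rot: [0.625, 0.78, -0.0, 0.0]
ft_force: [-0.6, -0.3, -5.5]
opening: 0.0127
gripper_force: 78.9
```

Emit:
move_arm(
  series=[
    {"rx":0,"ry":0,"rz":-0.25,"tx":0,"ty":0,"tz":0,"claw":-1},
    {"rx":0,"ry":0,"rz":-0.2,"tx":0,"ty":0,"tz":0,"claw":-1},
    {"rx":0,"ry":0,"rz":-0.1,"tx":0,"ty":0,"tz":0,"claw":-1},
    {"rx":0,"ry":0,"rz":0,"tx":0,"ty":0,"tz":0,"claw":-1},
    {"rx":0,"ry":0,"rz":0,"tx":0,"ty":0,"tz":0,"claw":-1},
  ],
)

```text
time_s: 10.35
tool_pos: [0.3604, 0.1796, 0.3488]
tcp_rot: [0.604, 0.797, 0.0, 0.0]
ft_force: [0.2, 0.3, -6.0]
opening: 0.0128
gripper_force: 78.9
```

```bash
python3 - <<'E'
from h import *
s=sense();print(s["tool_pos"],s["tcp_rot"],s["ft_force"]);p,d=look("wrist","w3");q,e=look("scene","s3")
np.save("pics/pose3.npy",np.r_[s["tool_pos"],s["tcp_rot"]])
E
```

```text
[0.36037879 0.17962832 0.34878586] [6.03507500e-01 7.97357321e-01 1.50864832e-05 1.09455664e-05] [ 0.22376032  0.2542511  -6.02312217]
```

View pics/w3.png

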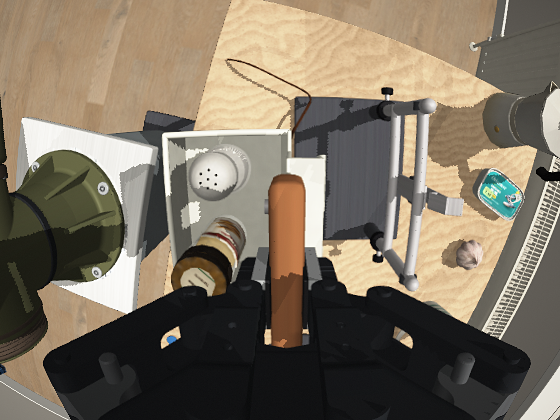

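View pics/s3.png

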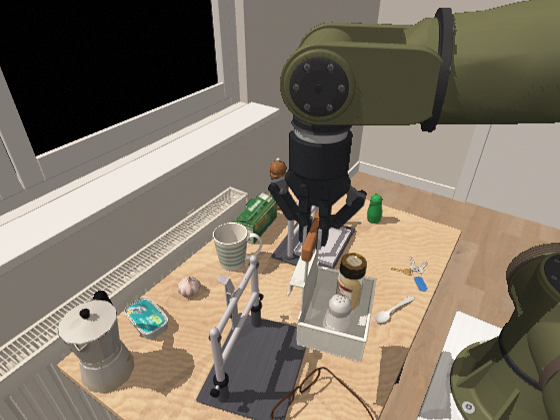

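The wrist view shows both jars standing, the rail from (427,105) to (411,285) and the keeper tab at (455,207). The scene view confirms the caddy is level. I'll measure the rail in the wrist frame.

```bash
python3 - <<'E'
from h import *
a=np.load("pics/pose3.npy");s=dict(tool_pos=a[:3],tcp_rot=a[3:]);d=np.load("pics/w3.npy");W=wcloud(s,d)
th=np.radians(15.75);xa=np.array([np.cos(th),np.sin(th)]);ya=np.array([-xa[1],xa[0]])
D=W[...,:2]-a[:2];X=D@xa;Y=D@ya;Z=W[...,2]
m=(d>0)&(np.arange(560)[None]>370)&(np.arange(420)[:,None]<300)&(Z>.14)&(Z<.24)&(X>.08)&(X<.2)
P=np.c_[X[m],Y[m],Z[m]]
print("all",P.min(0),P.max(0),np.histogram(P[:,2],np.arange(.14,.245,.01)))
r=(P[:,2]>.175)&(P[:,2]<.2)&(abs(P[:,1]-.035)<.075)
print("rail",line(P[r]))
# symmetric ridge: per-slice top
for y0 in np.arange(-.04,.11,.02):
    q=P[(abs(P[:,1]-y0)<.008)&(P[:,2]<.205)&(P[:,2]>.15)]
    if len(q)>10:
        t=q[q[:,2]>np.percentile(q[:,2],97)-.002];print(round(y0,2),"x ext",np.percentile(q[:,0],[2,98]).round(4),"ridge x",t[:,0].mean().round(4),"z",np.percentile(q[:,2],97).round(4))
hi=P[P[:,2]>.212];print("tab",hi.min(0),hi.max(0),np.median(hi,0))
for lo in(-1,1):
    e=(P[:,1]-.034)*lo>.08;q=P[e];t=q[q[:,2]>np.percentile(q[:,2],95)-.006];print("post",t.mean(0),q[:,2].max(),t.min(0),t.max(0))
# bridge / hanger plate of caddy: white near (315,160-245)
w=Z[155:250,292:326];print("bridge z",np.median(w))
mm=(d>0)&(abs(Z-.293)<.012)&(np.abs(X-.01)<.04);Q=np.c_[X[mm],Y[mm],Z[mm]];print("bridge",line(Q),Q.min(0),Q.max(0),np.percentile(Q,[5,50,95],0))
E
```

```text
all [ 0.11738571 -0.09224237  0.14002491] [0.15662338 0.09720446 0.22595276] (array([ 181,  161,  116,  102, 1527,  785,  400,  180,  291,    0]), array([0.14, 0.15, 0.16, 0.17, 0.18, 0.19, 0.2 , 0.21, 0.22, 0.23, 0.24]))
rail {'mid': array([0.1249, 0.0282]), 'len': np.float64(0.1351), 'ang': -88.98, 'z': array([0.179 , 0.1892, 0.1985]), 'n': 1799}
-0.04 x ext [0.1213 0.133 ] ridge x 0.1273 z 0.1912
-0.02 x ext [0.1213 0.1317] ridge x 0.1274 z 0.1913
0.0 x ext [0.1218 0.1414] ridge x 0.1343 z 0.2043
0.02 x ext [0.1216 0.134 ] ridge x 0.1273 z 0.1913
0.04 x ext [0.1216 0.1328] ridge x 0.1272 z 0.1913
0.06 x ext [0.1215 0.1323] ridge x 0.1274 z 0.1915
0.08 x ext [0.1192 0.1322] ridge x 0.1269 z 0.2036
0.1 x ext [0.1186 0.1316] ridge x 0.1277 z 0.2045
tab [ 0.1366969  -0.00638639  0.21215783] [0.15662338 0.01071507 0.22595276] [0.14505322 0.00255316 0.22119089]
post [ 0.12594021 -0.08400079  0.20199575] 0.20563734975652198 [ 0.12048082 -0.09224237  0.19762414] [ 0.13290637 -0.07823262  0.20563735]Traceback (most recent call last):
  File "<stdin>", line 17, in <module>
    return _quantile_unchecked(
        a, q, axis, out, overwrite_input, method, keepdims, weights)
    return _ureduce(a,
                    func=_quantile_ureduce_func,
    ...<5 lines>...
                    overwrite_input=overwrite_input,
                    method=method)
    r = func(a, **kwargs)
    result = _quantile(arr,
                       quantiles=q,
    ...<2 lines>...
                       out=out,
                       weights=wgt)
    slices_having_nans = np.isnan(arr[-1, ...])
                                  ~~~^^^^^^^^^
IndexError: index -1 is out of bounds for axis 0 with size 0
```

```bash
python3 - <<'E'
from h import *
a=np.load("pics/pose3.npy");s=dict(tool_pos=a[:3],tcp_rot=a[3:]);d=np.load("pics/w3.npy");W=wcloud(s,d)
th=np.radians(15.75);xa=np.array([np.cos(th),np.sin(th)]);ya=np.array([-xa[1],xa[0]])
D=W[...,:2]-a[:2];X=D@xa;Y=D@ya;Z=W[...,2]
for v in(165,180,195,210,225,240):
    print(v,[(u,round(X[v,u],4),round(Y[v,u],4),round(Z[v,u],4)) for u in range(288,332,4)])
for u in(280,288,310,316):print(u,[(v,round(X[v,u],4),round(Y[v,u],4),round(Z[v,u],4)) for v in range(148,186,3)])
p=cv2.imread("pics/w3.png");hsv=cv2.cvtColor(p,cv2.COLOR_BGR2HSV);m=(hsv[...,0]<14)&(hsv[...,1]>110)&(Z>.35)
Q=np.c_[X[m],Y[m],Z[m]];print("bar",np.percentile(Q,[1,50,99],0).round(4));t=Q[Q[:,2]>.36];print(np.percentile(t,[1,50,99],0).round(4))
E
```

```text
165 [(288, np.float64(0.0006), np.float64(0.0443), np.float64(0.295)), (292, np.float64(0.0028), np.float64(0.0444), np.float64(0.2957)), (296, np.float64(0.0051), np.float64(0.0443), np.float64(0.2948)), (300, np.float64(0.0073), np.float64(0.0443), np.float64(0.2948)), (304, np.float64(-0.0003), np.float64(0.0663), np.float64(0.4778)), (308, np.float64(0.0118), np.float64(0.0445), np.float64(0.2962)), (312, np.float64(0.0141), np.float64(0.0445), np.float64(0.2959)), (316, np.float64(0.0164), np.float64(0.0443), np.float64(0.2946)), (320, np.float64(0.0186), np.float64(0.0444), np.float64(0.2954)), (324, np.float64(0.0237), np.float64(0.0416), np.float64(0.2716)), (328, np.float64(0.0597), np.float64(0.0106), np.float64(0.0126))]
180 [(288, np.float64(0.0002), np.float64(0.0466), np.float64(0.3599)), (292, np.float64(0.0017), np.float64(0.0464), np.float64(0.359)), (296, np.float64(0.0032), np.float64(0.0464), np.float64(0.3588)), (300, np.float64(0.0049), np.float64(0.0457), np.float64(0.3548)), (304, np.float64(0.0096), np.float64(0.0359), np.float64(0.296)), (308, np.float64(0.0
[... 6367 characters left out ...]
(0.2944)), (166, np.float64(0.0163), np.float64(0.044), np.float64(0.2964)), (169, np.float64(0.0164), np.float64(0.0422), np.float64(0.2956)), (172, np.float64(0.0163), np.float64(0.0405), np.float64(0.2963)), (175, np.float64(0.0164), np.float64(0.0388), np.float64(0.2962)), (178, np.float64(0.0165), np.float64(0.0369), np.float64(0.2951)), (181, np.float64(0.0165), np.float64(0.0352), np.float64(0.2954)), (184, np.float64(0.0165), np.float64(0.0336), np.float64(0.2962))]
bar [[-7.000e-03 -2.510e-02  3.549e-01]
 [-3.000e-04  1.720e-02  3.629e-01]
 [ 6.200e-03  4.660e-02  3.648e-01]]
[[-6.800e-03 -2.510e-02  3.602e-01]
 [-3.000e-04  1.620e-02  3.630e-01]
 [ 6.100e-03  4.580e-02  3.649e-01]]
```

Emit:
move_arm(
  series=[
    {"rx":0,"ry":0,"rz":0,"tx":0.02,"ty":0.2,"tz":0,"claw":-1},
    {"rx":0,"ry":0,"rz":0,"tx":0.02,"ty":0.4,"tz":0,"claw":-1},
    {"rx":0,"ry":0,"rz":0,"tx":0.02,"ty":0.6,"tz":0,"claw":-1},
    {"rx":0,"ry":0,"rz":0,"tx":0.02,"ty":0.7,"tz":0,"claw":-1},
    {"rx":0,"ry":0,"rz":0,"tx":0.02,"ty":0.7,"tz":0,"claw":-1},
  ],
)

```text
time_s: 10.95
tool_pos: [0.4235, 0.2001, 0.3486]
tcp_rot: [0.603, 0.797, -0.0, 0.0]
ft_force: [-0.2, -0.1, -4.5]
opening: 0.0126
gripper_force: 78.9
```

Emit:
move_arm(
  series=[
    {"rx":0,"ry":0,"rz":0,"tx":0.02,"ty":0.7,"tz":0,"claw":-1},
    {"rx":0,"ry":0,"rz":0,"tx":0.02,"ty":0.6,"tz":0,"claw":-1},
    {"rx":0,"ry":0,"rz":0,"tx":0.02,"ty":0.4,"tz":0,"claw":-1},
    {"rx":0,"ry":0,"rz":0,"tx":0,"ty":0.3,"tz":0,"claw":-1},
    {"rx":0,"ry":0,"rz":0,"tx":0,"ty":0.1,"tz":0,"claw":-1},
  ],
)

```text
time_s: 11.45
tool_pos: [0.4729, 0.2156, 0.3485]
tcp_rot: [0.603, 0.797, -0.0, -0.0]
ft_force: [0.1, 0.1, -4.4]
opening: 0.013
gripper_force: 78.9
```

Emit:
move_arm(
  series=[
    {"rx":0,"ry":0,"rz":0,"tx":0,"ty":0,"tz":0.1,"claw":-1},
    {"rx":0,"ry":0,"rz":0,"tx":0,"ty":0,"tz":0.3,"claw":-1},
    {"rx":0,"ry":0,"rz":0,"tx":0,"ty":0,"tz":0.4,"claw":-1},
    {"rx":0,"ry":0,"rz":0,"tx":0,"ty":0,"tz":0.2,"claw":-1},
    {"rx":0,"ry":0,"rz":0,"tx":0,"ty":0,"tz":0,"claw":-1},
  ],
)

```text
time_s: 11.95
tool_pos: [0.472, 0.2153, 0.3228]
tcp_rot: [0.603, 0.797, -0.001, -0.0]
ft_force: [-0.4, -0.9, -5.2]
opening: 0.0127
gripper_force: 78.9
```

```bash
python3 - <<'E'
from h import *
s=sense();print(s["tool_pos"],s["tcp_rot"],s["ft_force"]);p,d=look("wrist","w4");W=wcloud(s,d)
R=Rr.from_quat(s["tcp_rot"]).as_matrix();xa=R[:2,1];ya=R[:2,0]
D=W[...,:2]-s["tool_pos"][:2];X=D@xa;Y=D@ya;Z=W[...,2]
m=(d>0)&(Z>.14)&(Z<.24)&(X>-.03)&(X<.06)&(Y>.045)&(Y<.12)
P=np.c_[X[m],Y[m],Z[m]];print(len(P))
for y0 in np.arange(.05,.11,.008):
    q=P[abs(P[:,1]-y0)<.004]
    if len(q)>8:print(round(y0,3),len(q),"x",np.percentile(q[:,0],[3,97]).round(4),"z",np.percentile(q[:,2],[3,97]).round(4))
k=(d>0)&(Z>.2)&(Z<.24)&(X>.01)&(X<.06)&(abs(Y)<.03);Q=np.c_[X[k],Y[k],Z[k]];print("tab",len(Q),np.percentile(Q,[2,50,98],0).round(4))
print("above:",[(u,round(X[200,u],4),round(Z[200,u],4)) for u in range(306,344,3)])
cv2.imwrite("pics/w4c.png",cv2.resize(p[80:330,180:430],(750,600)[::-1] and (600,600),interpolation=cv2.INTER_CUBIC))
E
```

```text
[0.47196604 0.2153069  0.32276292] [ 6.03391801e-01  7.97444471e-01 -6.88221599e-04 -4.20122244e-04] [-0.38719265 -0.87990517 -5.20681796]
1807
0.05 491 x [-0.0289  0.0155] z [0.1569 0.2179]
0.058 474 x [-0.0285  0.0152] z [0.1572 0.2173]
0.066 283 x [-0.0285  0.0161] z [0.1855 0.2088]
0.074 139 x [0.0056 0.016 ] z [0.186  0.1913]
0.082 216 x [0.0031 0.0193] z [0.1843 0.205 ]
0.09 157 x [0.0029 0.0193] z [0.1879 0.2054]
tab 371 [[ 0.0271 -0.0094  0.2203]
 [ 0.0331 -0.0015  0.223 ]
 [ 0.0393  0.006   0.2257]]
above: [(306, np.float64(0.0109), np.float64(0.2687)), (309, np.float64(0.0126), np.float64(0.2694)), (312, np.float64(0.0144), np.float64(0.2686)), (315, np.float64(0.016), np.float64(0.2701)), (318, np.float64(0.0177), np.float64(0.2702)), (321, np.float64(0.0195), np.float64(0.2694)), (324, np.float64(0.0241), np.float64(0.2452)), (327, np.float64(0.0558), np.float64(0.0107)), (330, np.float64(0.0616), np.float64(-0.0004)), (333, np.float64(0.0659), np.float64(-0.0001)), (336, np.float64(0.0701), np.float64(0.0008)), (339, np.float64(0.0746), np.float64(0.0002)), (342, np.float64(0.0791), np.float64(-0.0))]
```

View pics/w4c.png

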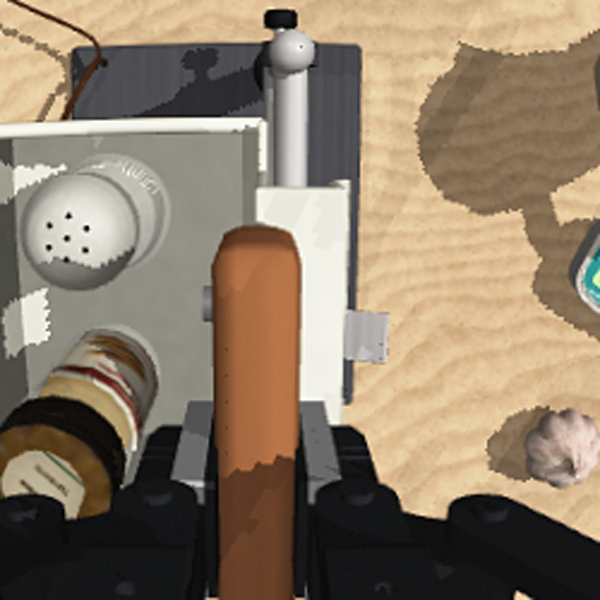

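Centring along the rail is good: the tab is at Y ≈ -1.7 mm. Across the rail the hook is about 1.5 mm short. I'll let it settle and re-measure.

Emit:
move_arm(
  series=[
    {"rx":0,"ry":0,"rz":0,"tx":0,"ty":0.05,"tz":0,"claw":-1},
    {"rx":0,"ry":0,"rz":0,"tx":0,"ty":0,"tz":0,"claw":-1},
    {"rx":0,"ry":0,"rz":0,"tx":0,"ty":0,"tz":0,"claw":-1},
  ],
)

```text
time_s: 12.3
tool_pos: [0.4736, 0.2158, 0.324]
tcp_rot: [0.603, 0.797, 0.0, 0.0]
ft_force: [-0.9, -0.8, -3.4]
opening: 0.0123
gripper_force: 79.0
```

```bash
cat > m.py <<'E'
from h import *
s=sense();print(s["time_s"],s["tool_pos"],s["tcp_rot"],s["ft_force"],s["wrist_torque"]);p,d=grab_frame("wrist");W=wcloud(s,d)
R=Rr.from_quat(s["tcp_rot"]).as_matrix();xa=R[:2,1];ya=R[:2,0]
D=W[...,:2]-s["tool_pos"][:2];X=D@xa;Y=D@ya;Z=W[...,2];zb=s["tool_pos"][2]-.0536
def ext(m,a=X):return np.percentile(a[m&(d>0)],[2,98]).round(4),int((m&(d>0)).sum())
print("rail X",ext((Z>.183)&(Z<.195)&(abs(Y-.071)<.007)&(X>0)&(X<.03)))
print("post X",ext((Z>.19)&(Z<.21)&(abs(Y-.087)<.012)&(X>-.01)&(X<.03)),"post Y",ext((Z>.198)&(Z<.21)&(abs(Y-.087)<.015)&(X>-.01)&(X<.03),Y))
print("tab Y",ext((Z>.2)&(Z<.24)&(X>.022)&(X<.06)&(abs(Y)<.03),Y))
b=(abs(Z-zb)<.004)&(abs(Y-.02)<.025)&(X>.008)&(X<.03);print("bridge X",ext(b),"bridge end Y",ext((abs(Z-zb)<.004)&(Y<.06)&(X>.01)&(X<.03),Y),"bridge z",np.median(Z[b]))
E
python3 m.py
```

```text
12.3 [0.47357516 0.21579029 0.32401039] [6.03379707e-01 7.97454019e-01 1.10110904e-04 7.26694672e-05] [-0.94175825 -0.7642646  -3.40644111] [0.01193499 0.09089229 0.01550914]
rail X (array([0.0035, 0.0148]), 247)
post X (array([0.0018, 0.0156]), 309) post Y (array([0.0791, 0.092 ]), 267)
tab Y (array([-0.0094,  0.006 ]), 319)
bridge X (array([0.0091, 0.0209]), 1553) bridge end Y (array([-0.0063,  0.0477]), 1672) bridge z 0.27070927734405636
```

Emit:
move_arm(
  series=[
    {"rx":0,"ry":0,"rz":0,"tx":0,"ty":0,"tz":0.2,"claw":-1},
    {"rx":0,"ry":0,"rz":0,"tx":0,"ty":0,"tz":0.4,"claw":-1},
    {"rx":0,"ry":0,"rz":0,"tx":0,"ty":0,"tz":0.4,"claw":-1},
    {"rx":0,"ry":0,"rz":0,"tx":0,"ty":0,"tz":0.4,"claw":-1},
    {"rx":0,"ry":0,"rz":0,"tx":0,"ty":0,"tz":0.2,"claw":-1},
  ],
)

```text
time_s: 12.85
tool_pos: [0.4733, 0.2157, 0.2822]
tcp_rot: [0.603, 0.797, -0.001, -0.0]
ft_force: [0.4, 1.2, -4.5]
opening: 0.0125
gripper_force: 78.9
```

Emit:
move_arm(
  series=[
    {"rx":0,"ry":0,"rz":0,"tx":0,"ty":0,"tz":0,"claw":-1},
    {"rx":0,"ry":0,"rz":0,"tx":0,"ty":0,"tz":0,"claw":-1},
  ],
)

```text
time_s: 13.05
tool_pos: [0.4737, 0.2158, 0.284]
tcp_rot: [0.603, 0.797, 0.0, 0.0]
ft_force: [-0.2, -0.5, -4.3]
opening: 0.0128
gripper_force: 78.9
```

```bash
python3 m.py
```

```text
13.05 [0.47365822 0.21580889 0.28396108] [6.03407721e-01 7.97432821e-01 1.13951990e-04 7.70537815e-05] [-0.23106331 -0.50530946 -4.28234315] [ 0.12389029 -0.20962687  0.00960094]
rail X (array([0.0036, 0.0147]), 340)
post X (array([0.0021, 0.0159]), 443) post Y (array([0.0795, 0.0921]), 379)
tab Y (array([-0.0096,  0.0194]), 676)
bridge X (array([0.0096, 0.021 ]), 1566) bridge end Y (array([-0.0062,  0.0478]), 1690) bridge z 0.23066886373021397
```

Emit:
move_arm(
  series=[
    {"rx":0,"ry":0,"rz":0,"tx":0,"ty":0,"tz":0.1,"claw":-1},
    {"rx":0,"ry":0,"rz":0,"tx":0,"ty":0,"tz":0.1,"claw":-1},
    {"rx":0,"ry":0,"rz":0,"tx":0,"ty":0,"tz":0.1,"claw":-1},
    {"rx":0,"ry":0,"rz":0,"tx":0,"ty":0,"tz":0.1,"claw":-1},
  ],
)

```text
time_s: 13.5
tool_pos: [0.4733, 0.2157, 0.2735]
tcp_rot: [0.603, 0.797, -0.0, -0.0]
ft_force: [-3.3, -0.7, -2.9]
opening: 0.0131
gripper_force: 78.9
```

Emit:
move_arm(
  series=[
    {"rx":0,"ry":0,"rz":0,"tx":0,"ty":0,"tz":0.1,"claw":-1},
    {"rx":0,"ry":0,"rz":0,"tx":0,"ty":0,"tz":0.1,"claw":-1},
  ],
)

```text
time_s: 13.7
tool_pos: [0.4732, 0.2157, 0.2692]
tcp_rot: [0.603, 0.797, -0.0, -0.0]
ft_force: [-8.3, -3.3, 5.2]
opening: 0.0124
gripper_force: 80.0
```

Emit:
move_arm(
  series=[
    {"rx":0,"ry":0,"rz":0,"tx":0,"ty":0,"tz":0.1,"claw":-1},
    {"rx":0,"ry":0,"rz":0,"tx":0,"ty":0,"tz":0.1,"claw":-1},
  ],
)

```text
time_s: 13.9
tool_pos: [0.4729, 0.2157, 0.2638]
tcp_rot: [0.603, 0.797, -0.001, -0.001]
ft_force: [-8.6, -2.0, 2.4]
opening: 0.0127
gripper_force: 79.9
```

Emit:
move_arm(
  series=[
    {"rx":0,"ry":0,"rz":0,"tx":0,"ty":0,"tz":0.1,"claw":-1},
    {"rx":0,"ry":0,"rz":0,"tx":0,"ty":0,"tz":0.1,"claw":-1},
  ],
)

```text
time_s: 14.1
tool_pos: [0.4729, 0.2157, 0.259]
tcp_rot: [0.603, 0.797, -0.001, -0.0]
ft_force: [-10.7, -2.6, 6.8]
opening: 0.0126
gripper_force: 80.2
```

```bash
python3 m.py
```

```text
14.1 [0.47293042 0.21566298 0.25897473] [ 6.03355469e-01  7.97471963e-01 -6.37398051e-04 -4.90442647e-04] [-10.69632359  -2.6140936    6.78415231] [-0.65220115  2.24646107 -0.04729158]
rail X (array([0.0042, 0.0152]), 427)
post X (array([0.0029, 0.0159]), 564) post Y (array([0.0796, 0.0918]), 476)
tab Y (array([-0.0095,  0.006 ]), 1253)
bridge X (array([0.009 , 0.0239]), 1589) bridge end Y (array([-0.0079,  0.0475]), 1738) bridge z 0.2055047498025998
```

Emit:
move_arm(
  series=[
    {"rx":0,"ry":0,"rz":0,"tx":0,"ty":0.02,"tz":0.1,"claw":-1},
    {"rx":0,"ry":0,"rz":0,"tx":0,"ty":0,"tz":0.1,"claw":-1},
  ],
)

```text
time_s: 14.35
tool_pos: [0.4732, 0.2157, 0.2537]
tcp_rot: [0.603, 0.797, -0.001, -0.001]
ft_force: [-10.0, -1.9, 0.8]
opening: 0.0126
gripper_force: 79.7
```

Emit:
move_arm(
  series=[
    {"rx":0,"ry":0,"rz":0,"tx":0,"ty":0,"tz":0.1,"claw":-1},
    {"rx":0,"ry":0,"rz":0,"tx":0,"ty":0,"tz":0.05,"claw":-1},
  ],
)

```text
time_s: 14.55
tool_pos: [0.4731, 0.2157, 0.249]
tcp_rot: [0.603, 0.797, -0.001, -0.001]
ft_force: [-6.0, -1.0, -0.7]
opening: 0.0127
gripper_force: 80.7
```

Emit:
move_arm(
  series=[
    {"rx":0,"ry":0,"rz":0,"tx":0,"ty":0,"tz":0.04,"claw":-1},
  ],
)

```text
time_s: 14.65
tool_pos: [0.4733, 0.2157, 0.2485]
tcp_rot: [0.603, 0.797, -0.001, -0.001]
ft_force: [-6.9, -2.4, -0.6]
opening: 0.0125
gripper_force: 80.7
```

Emit:
move_arm(
  series=[
    {"rx":0,"ry":0,"rz":0,"tx":0,"ty":0,"tz":0.02,"claw":-1},
  ],
)

```text
time_s: 14.75
tool_pos: [0.4733, 0.2157, 0.248]
tcp_rot: [0.603, 0.797, -0.001, -0.001]
ft_force: [-7.4, -1.7, -1.2]
opening: 0.013
gripper_force: 80.7
```

Emit:
move_arm(
  series=[
    {"rx":0,"ry":0,"rz":0,"tx":0,"ty":0,"tz":0.03,"claw":-1},
  ],
)

```text
time_s: 14.85
tool_pos: [0.4733, 0.2158, 0.2479]
tcp_rot: [0.603, 0.797, -0.001, -0.001]
ft_force: [-11.4, -4.3, 9.9]
opening: 0.0126
gripper_force: 82.3
```

Emit:
move_arm(
  series=[
    {"rx":0,"ry":0,"rz":0,"tx":0,"ty":0,"tz":0.03,"claw":-1},
  ],
)

```text
time_s: 14.95
tool_pos: [0.4734, 0.2158, 0.2479]
tcp_rot: [0.603, 0.797, -0.001, -0.0]
ft_force: [-14.5, -5.5, 15.3]
opening: 0.0126
gripper_force: 83.3
```

```bash
python3 m.py
```

```text
14.95 [0.47338116 0.21577935 0.247881  ] [ 6.03374854e-01  7.97457395e-01 -5.51796400e-04 -4.30235594e-04] [-14.49344867  -5.53102738  15.27043317] [-1.06091049  3.13640072 -0.07003765]
rail X (array([0.004 , 0.0151]), 493)
post X (array([0.0022, 0.016 ]), 640) post Y (array([0.0795, 0.092 ]), 537)
tab Y (array([-0.0092,  0.006 ]), 912)
bridge X (array([0.009 , 0.0218]), 1327) bridge end Y (array([-0.0027,  0.0509]), 1431) bridge z 0.19438969711385906
```

Emit:
move_arm(
  series=[
    {"rx":0,"ry":0,"rz":0,"tx":0,"ty":-0.03,"tz":-0.03,"claw":-1},
    {"rx":0,"ry":0,"rz":0,"tx":0,"ty":0,"tz":0,"claw":-1},
  ],
)

```text
time_s: 15.2
tool_pos: [0.4728, 0.2156, 0.2479]
tcp_rot: [0.603, 0.797, -0.001, -0.0]
ft_force: [-7.3, -1.9, 2.3]
opening: 0.0128
gripper_force: 81.2
```

```bash
cat >> m.py <<'E'
rel=X-.0095
k=(d>0)&(Z>.213)&(Z<.235)&(X>.012)&(X<.07)&(abs(Y+.0017)<.007);print("tab relX",np.percentile(rel[k],[2,25,50,75,98]).round(4),"z",np.percentile(Z[k],[2,98]).round(4),k.sum())
cv2.imwrite("pics/last.png",cv2.resize(p[100:300,220:420],(600,600),interpolation=cv2.INTER_CUBIC))
E
python3 m.py; python3 - <<'E'
from h import *
p,d=look("scene","s5");cv2.imwrite("pics/s5c.png",cv2.resize(p[210:400,190:390],(800,760))[:600])
W=cloud("scene",d);W0=cloud("scene",np.load("pics/s3.npy"))
xa=np.array([np.cos(np.radians(15.75)),np.sin(np.radians(15.75))]);ya=np.array([-xa[1],xa[0]]);m=np.array([.4826,.2165])
for w in(W0,W):
    D=w[...,:2]-m;X=D@xa;Y=D@ya;k=(w[...,2]>.214)&(w[...,2]<.23)&(X>.008)&(X<.05)&(abs(Y)<.02);print(np.percentile(X[k],[2,50,98]).round(4),np.median(w[...,2][k]),k.sum())
E
```

```text
15.2 [0.47277962 0.21560897 0.24789697] [ 6.03384567e-01  7.97450070e-01 -5.29665556e-04 -4.10629372e-04] [-7.27049525 -1.88511754  2.33479554] [-0.47356437  1.81355182 -0.03267978]
rail X (array([0.0046, 0.0156]), 492)
post X (array([0.0028, 0.0165]), 638) post Y (array([0.0794, 0.0921]), 546)
tab Y (array([-0.0093,  0.006 ]), 946)
bridge X (array([0.009 , 0.0205]), 1355) bridge end Y (array([-0.0031,  0.052 ]), 1472) bridge z 0.19438655537278626
tab relX [0.0108 0.0163 0.0207 0.0249 0.0289] z [0.214  0.2257] 849
[0.0109 0.0192 0.0279] 0.2210452093413049 96
[0.0153 0.0224 0.0293] 0.22198356690718735 67
```

View pics/last.png

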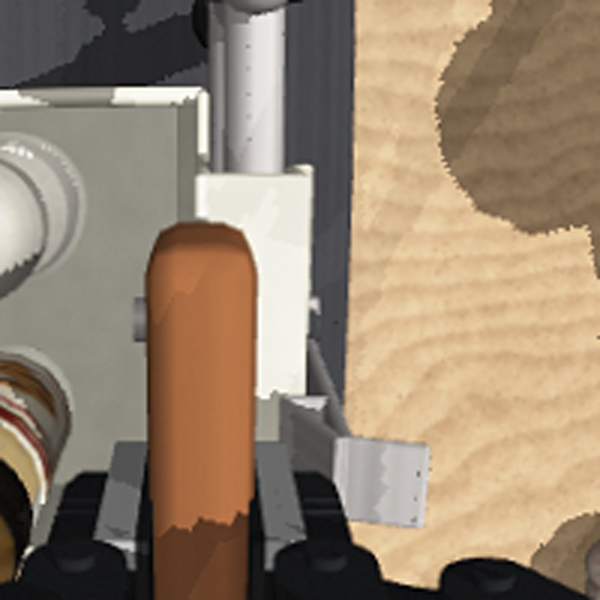

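The keeper nose at (300,405) lies over the bridge and the tab is back at its closed position, so it has snapped home. I'll ease the remaining side load and let go.

Emit:
move_arm(
  series=[
    {"rx":0,"ry":0,"rz":0,"tx":0,"ty":-0.02,"tz":0,"claw":-1},
    {"rx":0,"ry":0,"rz":0,"tx":0,"ty":0,"tz":0,"claw":-1},
  ],
  squeeze=30,
)

```text
time_s: 15.5
tool_pos: [0.4725, 0.2155, 0.2479]
tcp_rot: [0.603, 0.797, -0.0, -0.0]
ft_force: [-4.8, -1.7, 0.9]
opening: 0.0126
gripper_force: 81.0
```

Emit:
move_arm(
  series=[
    {"rx":0,"ry":0,"rz":0,"tx":0,"ty":0,"tz":0,"claw":-0.6},
    {"rx":0,"ry":0,"rz":0,"tx":0,"ty":0,"tz":0,"claw":-0.5},
    {"rx":0,"ry":0,"rz":0,"tx":0,"ty":0,"tz":0,"claw":-0.4},
    {"rx":0,"ry":0,"rz":0,"tx":0,"ty":0,"tz":0,"claw":-0.3},
    {"rx":0,"ry":0,"rz":0,"tx":0,"ty":0,"tz":0,"claw":-0.2},
  ],
)

```text
time_s: 16.0
tool_pos: [0.473, 0.2156, 0.2479]
tcp_rot: [0.603, 0.797, 0.0, 0.0]
ft_force: [-0.7, -1.0, 0.2]
opening: 0.034
gripper_force: 0.0
```

Emit:
move_arm(
  series=[
    {"rx":0,"ry":0,"rz":0,"tx":0,"ty":0,"tz":-0.2,"claw":0},
    {"rx":0,"ry":0,"rz":0,"tx":0,"ty":0,"tz":-0.6,"claw":0},
    {"rx":0,"ry":0,"rz":0,"tx":0,"ty":0,"tz":-0.8,"claw":0},
    {"rx":0,"ry":0,"rz":0,"tx":0,"ty":0,"tz":-0.8,"claw":0},
    {"rx":0,"ry":0,"rz":0,"tx":0,"ty":0,"tz":-0.8,"claw":0},
  ],
)

```text
time_s: 16.5
tool_pos: [0.4728, 0.2156, 0.329]
tcp_rot: [0.603, 0.797, 0.0, 0.0]
ft_force: [-0.4, -0.0, -1.1]
opening: 0.0425
gripper_force: 0.0
```

Emit:
move_arm(
  series=[
    {"rx":0,"ry":0,"rz":0,"tx":0,"ty":0,"tz":-0.8,"claw":0},
    {"rx":0,"ry":0,"rz":0,"tx":0,"ty":0,"tz":0,"claw":0},
    {"rx":0,"ry":0,"rz":0,"tx":0,"ty":0,"tz":0,"claw":0},
    {"rx":0,"ry":0,"rz":0,"tx":0,"ty":0,"tz":0,"claw":0},
  ],
)

```text
time_s: 16.9
tool_pos: [0.4726, 0.2155, 0.3468]
tcp_rot: [0.603, 0.797, -0.001, -0.0]
ft_force: [0.4, -0.4, -0.0]
opening: 0.0425
gripper_force: 0.0
```

```bash
python3 - <<'E'
from h import *
p,d=look("wrist","w6");q,e=look("scene","s6");H=np.zeros((480,800,3),np.uint8)
H[:,:400]=cv2.resize(p[100:340,170:370],(400,480));H[:,400:]=cv2.resize(q[200:392,190:350],(400,480));cv2.imwrite("pics/f6.png",H)
E
```

```text
(no output)
```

View pics/f6.png

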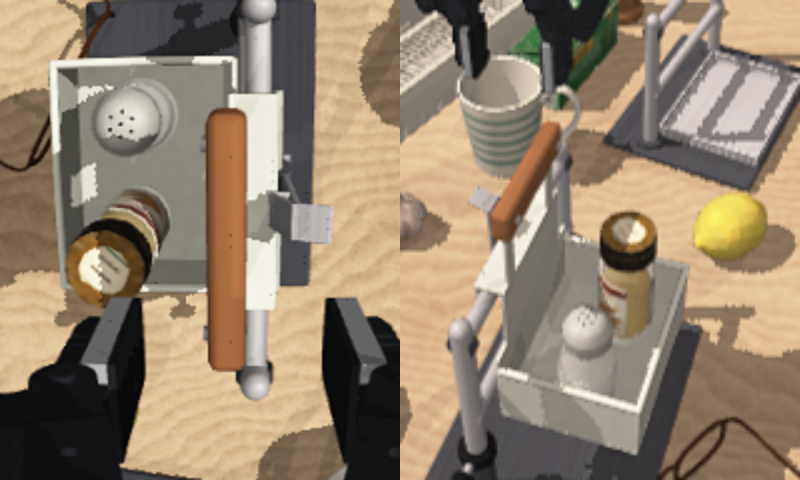

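The caddy hangs level and centred on the lock rail. The keeper nose lies over the bridge at (270,210), both jars are standing, and the gripper is clear.

```bash
python3 -c "
from station import *
print(job_done())"
```

```text
the job is handed in; nothing more can be done
None
```

The caddy now hangs level on the locking stand with the keeper closed over its hook, both jars are standing and the gripper is clear; the job was handed in at about 17 s, but no verdict came back.

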